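Shift the rolling mill into third

ROBOT

A 6-joint arm with a two-finger parallel gripper is mounted at the origin on the work surface. World frame = base frame: x ahead of the robot, y to its left, z up, the work surface at z = 0. Lengths are in m, angles in rad, forces in N, time in s.
With the tool pointing down it reaches from about 0.275 to 1 m from the base axis. Payload 8.4 kg.
Tool frame: the origin (TCP) lies on the centre line of the jaws, within the pads' length; the fingertips stand 17 mm ahead of it and the grasp point (between the pads) lies 2 mm behind it (bot.tcp_to_tips is the z of the fingertips in the tool frame, in m); z points along the fingers, y is the line along which they close (so a half turn about z gives the same grasp; the last joint's range is limited). The gripper opens to 85 mm and grips with 20 to 120 N. Pads are 22 mm wide; open, the fingers measure 114 mm over their backs; the gripper's body (76 mm by 85 mm) begins 54 mm behind the grasp point. The pads swing forward as they close: fully open they stand 13 mm farther back than shut.
Start: joints at [-1.244, 0.353, 1.633, -0, 1.155, -0.002], TCP at [0.202, -0.592, 0.248] pointing down, gripper open.
Joint ranges: [-2.63, 2.63], [-0.92, 2.1], [0.06, 2.66], [-1.3, 4.44], [0, 2.69], [-3.02, 3.02]. Speed limits (rad/s): [2.22, 2.22, 2.79, 3.14, 3.14, 3.14].

INTERFACE

Orientations are given as a unit quaternion [x, y, z, w].
In Python, from workcell import bot, hand, kinematics, get_obs, vision, hand_in gives the robot as it stands. The module is installed in compiled form; this text tells all that it offers. Calls block until the motion is done:
- bot.reach(position, orientation): joint-space move of the TCP to a pose.
- bot.servo_line(position, ori=None, velocity=0.15): straight line of the TCP; ori=None keeps the orientation; velocity is the mean speed in m/s.
- bot.goto_joints(angles): joint-space move.
- hand.move_gripper(opening, strength=None): finger opening in m; strength is the grip in N (None keeps the last); returns when the fingers have stopped.
- bot.dwell(seconds).
- kinematics.solve_ik(position, orientation): joint angles nearest the present ones, or None.
- get_obs(): the state.
- vision.read_camera(name): name is "scene" or "top" or "wrist"; returns a dict with "frame" (420x560x3 uint8, red, green, blue), "intrinsics" (3x3 intrinsics, pixels), "view" (4x4, takes a point from world to camera coordinates). Camera axes: x right, y down, z forward; pixel columns grow to the right and rows downward; lengths in m; the calibration is good to about 2 mm. A picture is of the moment at which its call begins. There is no depth.
A pose or a line that the arm cannot do raises bot.IKError and nothing moves.
- hand_in(): hands the job in; it is judged then, once.
The state is a dict: "time_s": time; "joint_pos": joint angles; "joint_vel": joint speeds; "joint_efforts": joint torques, N m; "position": TCP position; "orientation": TCP orientation; "wrist_force": force on the tool from outside, world axes, zero at the start; "ft_torque": the same for the moment, N m; "gripper_width": finger opening in m; "grip_force": force on a finger pad.
Only numpy, scipy, OpenCV 4.12 (cv2) and the standard library are available. Lean on these libraries where they do the work, as an engineer would, in place of code of your own. Each camera call takes 0.05 s, during which the arm holds its last target. There are 200 camera calls.

TASK

The rolling mill's gear lever has been left somewhere in the left leg of its H-shaped gate: push it to neutral, then across to the right leg, then forward (away from the robot's side of the bench) until it is fully home in third, the far right slot. Only push the ball knob or its stem with the fingertips or the outside of the fingers, never take it between the fingers, and leave the things standing and lying about where they are. Finish with the hand clear and the lever staying in third.

Things in the scene. Friction and masses are not known exactly. Their poses are not given: they have to be found in the camera images.
- mill: grey cast-iron power rolling mill, bolted down. Origin on the bench top (z = 0) straight under the centre of the gate; x axis points forward (away from the robot's side), y to the left, z up. Gearbox 180 mm (x) by 190 mm (y), y from -85 to +105 mm, flat top 105 mm up, with the gate turret on it to 130 mm. Motor behind the gearbox, x from 90 to 250 mm, up to 150 mm high
- stand_top (a point): top of the mill's roll stand, 250 mm above the bench, 240 mm to the left of the gate's centre. The stand reaches 90 mm to either side of this point and 70 mm fore and aft, and is the tallest part of the mill, apart from the lever's knob
- gate (a point): centre of the H-shaped gate, on its top face (130 mm above the bench), axes as the mill's. Seen from the robot: left leg at y = +16 mm, with first slot far and second near; right leg at y = -16 mm, with third slot far and fourth near. Legs 60 mm long and 16 mm wide, joined half-way by the neutral crossing, 18 mm wide. The lever's pivot is 70 mm below this point
- knob (a point): centre of the black ball knob, 44 mm in diameter, on the lever's steel stem, 10 mm thick. z axis along the lever, upwards. The knob moves on a sphere of 175 mm about the pivot; upright, it is straight over the gate's centre, 235 mm above the bench. 2 to 3 N at the knob move it; it has no spring and stays where it is left
- gear_fore (a joint): tilt of the lever fore and aft (rad): 0 neutral, positive forward (towards the mill's +x), stops at -0.34 and +0.34 (knob 58 mm from neutral); changing column is possible only within about 0.05 of 0; third is at +0.34
- gear_across (a joint): tilt of the lever across (rad): positive to the right (the mill's -y), stops at -0.27 and +0.27 (knob 47 mm either side); the left leg is at about -0.19 to -0.27, the right leg at about +0.19 to +0.27
- spool: small spool of brass wire, 42 mm across, 28 mm tall, standing loose on the gearbox's flat top (105 mm above the bench), left of the gate. Bystander, not to be moved, origin at its underside.
- oil: small amber oil bottle, 38 mm across, 105 mm tall, standing loose on the bench in front of the gearbox. Bystander, origin at its underside.
- pliers: black-handled pliers lying on the bench, 130 mm long, 12 mm high. Bystander, origin at its underside.
- hammer: small hammer lying on the bench, 180 mm long. Bystander, origin at its underside.
- burs: wooden block 90 x 140 x 40 mm with burs stuck upright in it, 85 mm tall in all. Bystander, origin at its underside.
- third_hand: soldering clamp on a round black base 84 mm across, 100 mm tall. Bystander, origin at its underside.
- mandrel: square-section ring mandrel with a wooden grip, lying on the bench, 265 mm long, 24 mm high. Bystander, origin at its underside.

How it is judged:
By the outcome, as a careful person would: the job done as asked, in the order asked, and still so for the second after the job is handed in, with the robot touching nothing.
It also fails if it takes over 64 s, if anything falls off the work surface, if the arm or the gripper's body presses on something with over 40 N, if the wrist force passes 120 N, or if a joint passes its speed limit or range.

## Working session

There is one attempt and no reset: what is moved stays moved. The work goes in short steps, each a Python script; the robot and the scene stay as the last script left them, time stands still between calls to the robot, and variables do not carry over. Pictures are saved under pics/ and viewed, at most 10 in all, crops included, and the job is handed in when it is done.

```bash
mkdir -p pics
python3 - <<'E'
from workcell import vision,get_obs
import cv2,numpy as np
for n in("scene","top"):
    c=vision.read_camera(n); cv2.imwrite(f"pics/{n}0.png",c["frame"][:,:,::-1]); np.savez(f"pics/{n}0.npz",**c)
    print(n,c["intrinsics"].round(1).tolist(),c["view"].round(3).tolist())
o=get_obs();print(o["time_s"],o["orientation"])
E
```

```text
scene [[524.6, 0.0, 283.4], [0.0, 524.6, 205.4], [0.0, 0.0, 1.0]] [[-0.213, 0.977, 0.004, 0.128], [0.818, 0.18, -0.546, -0.324], [-0.534, -0.113, -0.838, 1.797], [0.0, 0.0, 0.0, 1.0]]
top [[418.4, 0.0, 279.4], [0.0, 418.4, 213.3], [0.0, 0.0, 1.0]] [[-0.006, -1.0, 0.019, -0.004], [-0.981, 0.002, -0.196, 0.555], [0.196, -0.02, -0.98, 1.165], [0.0, 0.0, 0.0, 1.0]]
0.1 [ 9.86517133e-01  1.63656840e-01 -1.03954720e-04 -6.11228846e-04]
```

View pics/scene0.png

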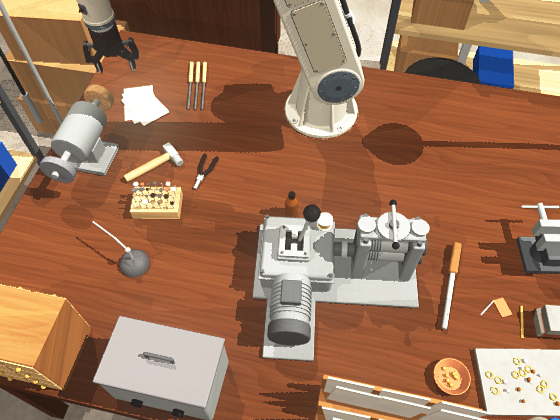

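View pics/top0.png

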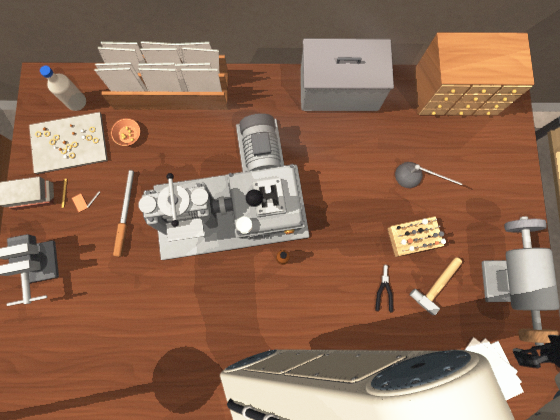

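The scene view shows the knob near (312,213), the gate near (293,240), the spool near (325,221) and the oil bottle near (292,203). In the top view the knob is near (254,198), the spool near (243,226) and the oil bottle near (282,257). I'll crop in on the mill to get finer points.

Run:
```python
import cv2,numpy as np
a=cv2.imread("pics/scene0.png")[180:310,240:370]; b=cv2.imread("pics/top0.png")[155:265,215:325]
a=cv2.resize(a,(400,400),interpolation=cv2.INTER_CUBIC);b=cv2.resize(b,(400,400),interpolation=cv2.INTER_CUBIC)
cv2.imwrite("pics/crop.png",np.hstack([a,b]))
```

```text
(no output)
```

View pics/crop.png

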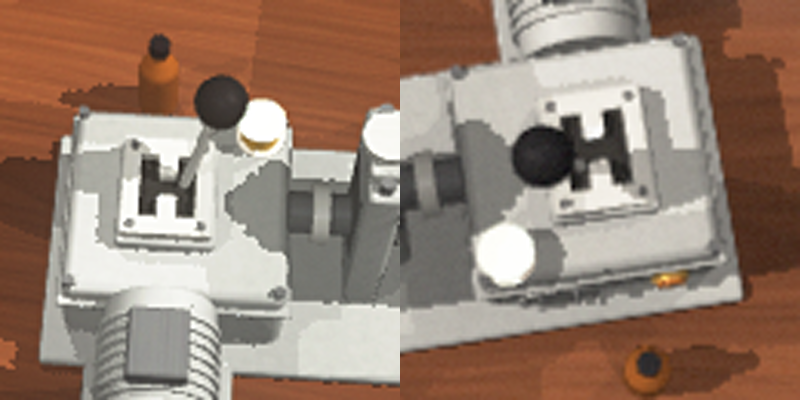

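The crop shows the stem in the left leg, with the knob leaning left and towards the robot. The gate screws, spool cap and oil cap are all visible. Next I'll triangulate.

```bash
cat > h.py <<'E'
import cv2,numpy as np
def load(n): return np.load(f"pics/{n}.npz")
def ray(c,uv):
    V=c["view"];R=V[:3,:3];o=-R.T@V[:3,3]
    d=R.T@np.linalg.inv(c["intrinsics"])@[uv[0],uv[1],1];return o,d/np.linalg.norm(d)
def plane(c,uv,z):
    o,d=ray(c,uv);return o+d*(z-o[2])/d[2]
def tri(c1,u1,c2,u2):
    A=[];b=[]
    for c,u in((c1,u1),(c2,u2)):
        o,d=ray(c,u);P=np.eye(3)-np.outer(d,d);A.append(P);b.append(P@o)
    x=np.linalg.solve(sum(A),sum(b));return x,[np.linalg.norm(A[i]@x-b[i]) for i in(0,1)]
E
python3 - <<'E'
from h import *
S,T=load("scene0"),load("top0")
s=lambda x,y:(240+(x+.5)/3.077-.5,180+(y+.5)/3.077-.5)
t=lambda x,y:(215+(x-400+.5)/3.636-.5,155+(y+.5)/3.636-.5)
def yaw(v):return np.degrees(np.arctan2(v[1],v[0])).round(1)
tp=[plane(T,t(*p),.13) for p in((549,107),(628,96),(567,204),(642,203))]
sp=[plane(S,s(*p),.13) for p in((135,145),(200,226),(126,226))]
for p in tp:print("T",p.round(4))
for p in sp:print("S",p.round(4))
print("gate T",np.mean(tp,0),"S",(sp[0]+sp[1])/2)
print("yaw T left side",yaw(tp[0]-tp[2]),"right",yaw(tp[1]-tp[3]),"far",yaw(tp[0]-tp[1])-90,"S far",yaw(sp[1]-sp[2])-90,"S right",yaw(sp[2]-sp[0]))
print("base front yaw",yaw(plane(T,t(400,345),.02)-plane(T,t(740,297),.02))-90)
print("gearbox screws T right",[plane(T,t(*p),.105).round(3) for p in((682,43),(720,255),(458,73),(485,292))])
print("gearbox screws S",[plane(S,s(*p),.105).round(3) for p in((83,113),(68,294),(277,293))])
print("knob",tri(S,s(221,102),T,t(543,155)))
print("spool",plane(S,s(264,118),.133),plane(T,t(505,253),.133))
print("oil",tri(S,s(159,45),T,t(649,364)))
E
```

```text
T [0.6224 0.0606 0.13  ]
T [6.311e-01 4.000e-04 1.300e-01]
T [0.5469 0.0467 0.13  ]
T [ 0.5476 -0.0097  0.13  ]
S [ 0.5549 -0.0099  0.13  ]
S [0.6202 0.06   0.13  ]
S [ 6.335e-01 -5.000e-04  1.300e-01]
gate T [0.58700671 0.02449347 0.13      ] S [0.58753225 0.02506597 0.13      ]
yaw T left side 10.5 right 6.9 far 8.200000000000003 S far 12.400000000000006 S right 6.8
base front yaw 7.900000000000006
gearbox screws T right [array([ 0.681, -0.043,  0.105]), array([ 0.512, -0.07 ,  0.105]), array([0.657, 0.133, 0.105]), array([0.484, 0.109, 0.105])]
gearbox screws S [array([ 0.518, -0.065,  0.105]), array([ 0.693, -0.037,  0.105]), array([0.655, 0.133, 0.105])]
knob (array([0.56025109, 0.06113113, 0.23193197]), [np.float64(0.00046412141993521064), np.float64(0.0004641214199352455)])
spool [0.50581739 0.09435332 0.133     ] [0.50914913 0.09260059 0.133     ]
oil (array([ 0.42919881, -0.01471565,  0.10171602]), [np.float64(0.00022212892457661594), np.float64(0.00022212892457660748)])
```

```bash
cat >> h.py <<'E'
from workcell import bot,hand,kinematics,get_obs,vision
YAW=np.radians(8.5);G=np.array([.5872,.0248,0]);c,s_=np.cos(YAW),np.sin(YAW)
Rm=np.array([[c,-s_,0],[s_,c,0],[0,0,1]])
Q=[np.cos(YAW/2),np.sin(YAW/2),0,0]
W=lambda x,y,z:(G+Rm@np.array([x,y,z])).tolist()
M=lambda p:Rm.T@(np.array(p)-G)
def st(tag):
    o=get_obs();print(tag,"t",round(o["time_s"],2),"mill xyz",M(o["position"]).round(4),"F",(Rm.T@o["wrist_force"]).round(1))
def knob(tag):
    """black-blob centroids in both views near the gate -> knob in mill frame; saves crop"""
    C=[vision.read_camera(n) for n in("scene","top")];im=[]
    for k,(x,y) in zip(C,((240,180),(215,155))):
        im.append(cv2.resize(k["frame"][y:y+120,x:x+120,::-1],(400,400),interpolation=cv2.INTER_CUBIC))
    cv2.imwrite(f"pics/{tag}.png",np.hstack(im));np.savez(f"pics/{tag}.npz",s=C[0]["frame"],t=C[1]["frame"])
E
python3 - <<'E'
from h import *
print(bot.tcp_to_tips)
hand.move_gripper(0,20)
bot.reach(W(-.075,.040,.34),Q);st("above")
bot.servo_line(W(-.075,.040,.225),velocity=.12);st("down")
knob("k1")
E
```

```text
0.017
above t 3.42 mill xyz [-0.075   0.0394  0.3399] F [-1.  -0.5  0.2]
down t 4.53 mill xyz [-0.0745  0.0399  0.2257] F [0.3 0.4 0.6]
```

View pics/k1.png

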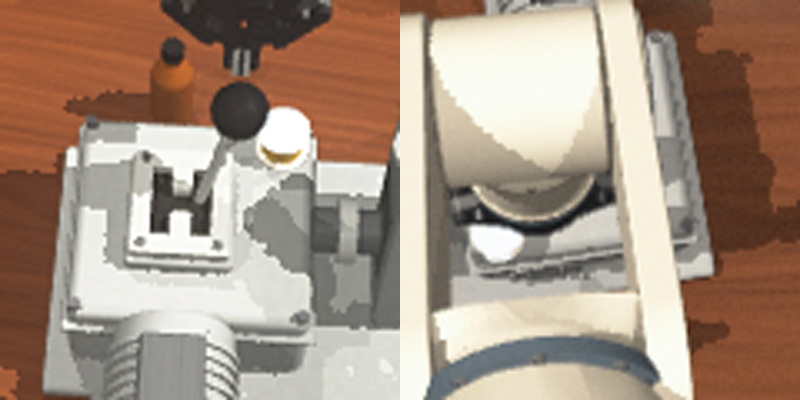

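The scene crop shows the fingertips at (240,62), behind the knob at (239,110) and in line with it. The top view is blocked by the arm. Now I'll push to neutral in steps and check with the scene camera.

```bash
cat >> h.py <<'E'
def kn(z):
    C=vision.read_camera("scene");g=C["frame"]
    m=(g.max(2)<70).astype(np.uint8);m[:190]=0;m[250:]=0;m[:,:250]=0;m[:,345:]=0
    m=cv2.morphologyEx(m,cv2.MORPH_OPEN,cv2.getStructuringElement(cv2.MORPH_ELLIPSE,(9,9)))
    n,l,s,ce=cv2.connectedComponentsWithStats(m)
    for i in range(1,n):
        print("blob",s[i].tolist(),ce[i].round(1),"mill",M(plane(C,ce[i],z)).round(4))
    return g
E
python3 - <<'E'
from h import *
kn(.232)
for x in(-.055,-.045,-.039):
    bot.servo_line(W(x,.040,.225),velocity=.05);st(x)
g=kn(.234)
cv2.imwrite("pics/k2.png",cv2.resize(g[170:290,230:350,::-1],(480,480),interpolation=cv2.INTER_CUBIC))
E
```

```text
blob [304, 205, 14, 17, 169] [310.  213.5] mill [-0.0189  0.0368  0.232 ]
-0.055 t 5.22 mill xyz [-0.0549  0.04    0.2248] F [ 0.7  0.3 -0.6]
-0.045 t 5.58 mill xyz [-0.0445  0.04    0.225 ] F [ 0.6 -0.4 -0.8]
-0.039 t 5.84 mill xyz [-0.0386  0.04    0.225 ] F [0.1 0.3 0.3]
blob [297, 190, 32, 16, 408] [312.6 196.6] mill [-0.0685  0.0414  0.234 ]
blob [303, 210, 14, 17, 164] [309.3 218.6] mill [-0.0028  0.0357  0.234 ]
```

View pics/k2.png

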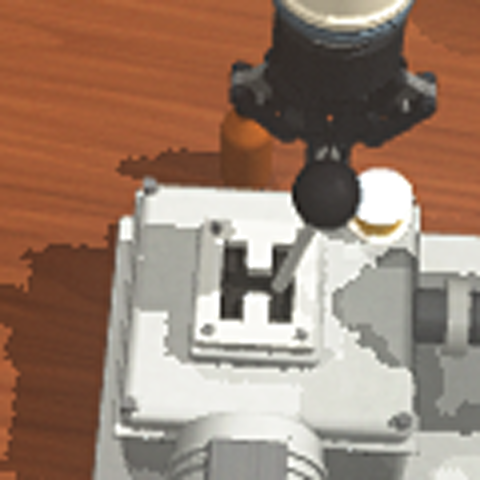

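The knob moved 16 mm, from -0.021 to about -0.005, and the stem is almost level with the crossing. I'll push 5 mm more, then go round to the left with the hand turned a quarter.

```bash
cat >> h.py <<'E'
def q(a): return [np.cos((YAW+a)/2),np.sin((YAW+a)/2),0,0]
E
python3 - <<'E'
from h import *
bot.servo_line(W(-.0335,.040,.225),velocity=.04);st("neutral")
bot.servo_line(W(-.065,.040,.225),velocity=.08)
print(get_obs()["joint_pos"])
for a in(np.pi/2,-np.pi/2):
    j=kinematics.solve_ik(W(-.065,.095,.225),q(a));print(a,None if j is None else np.round(j,2))
kn(.234)
A=-np.pi/2
j=kinematics.solve_ik(W(-.065,.095,.225),q(A))
if j is None or abs(j[5])>2.8: A=-A
print("A",A)
bot.servo_line(W(-.065,.098,.225),q(A),velocity=.06);st("turned")
bot.servo_line(W(0,.098,.225),velocity=.08);st("left of knob")
g=kn(.234)
cv2.imwrite("pics/k3.png",cv2.resize(g[150:290,230:370,::-1],(560,560),interpolation=cv2.INTER_CUBIC))
E
```

```text
neutral t 6.18 mill xyz [-0.0331  0.04    0.225 ] F [ 0.8 -0.1  1.7]
[1.02614008e-01 2.14618402e-01 1.88031135e+00 4.47633252e-06
 1.04569325e+00 1.52506817e+00]
1.5707963267948966 [ 0.21  0.22  1.88 -0.    1.05  0.06]
-1.5707963267948966 None
blob [303, 213, 14, 16, 158] [309.3 220.9] mill [0.0037 0.0358 0.234 ]
A 1.5707963267948966
turned t 8.49 mill xyz [-0.0649  0.0979  0.225 ] F [-0.6 -0.1  0.3]
left of knob t 9.46 mill xyz [-0.0005  0.098   0.2248] F [-0.1  0.1 -0.1]
blob [323, 192, 22, 23, 294] [333.5 203.5] mill [-0.0512  0.0942  0.234 ]
blob [303, 212, 17, 17, 221] [311.1 219.9] mill [0.0007 0.0401 0.234 ]
```

View pics/k3.png

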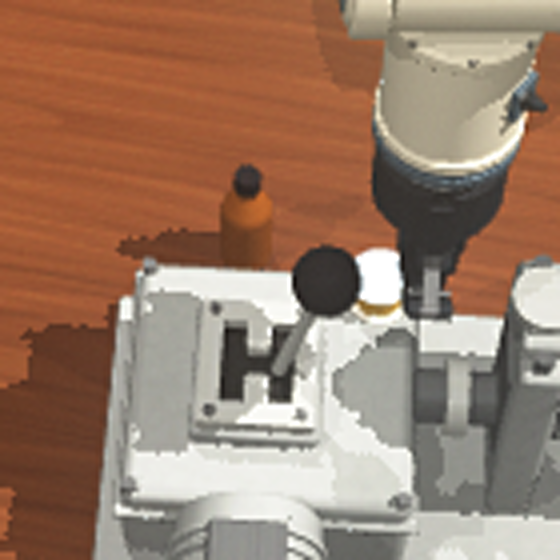

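The knob is at (327,282) in the crop, which puts it at mill (0.001, 0.040), in neutral. The finger stands at (432,300), to its left. Now I'll push right in steps, watching the force.

Run:
```python
from h import *
for y in(.075,.055,.040,.025,.010,-.003,-.009):
    bot.servo_line(W(0,y,.225),velocity=.06);st(y)
    f=np.linalg.norm(get_obs()["wrist_force"])
    if f>15: print("stop");break
bot.servo_line(W(0,.02,.225),velocity=.1)
g=kn(.231);st("back")
cv2.imwrite("pics/k4.png",cv2.resize(g[150:290,230:370,::-1],(560,560),interpolation=cv2.INTER_CUBIC))
```

```text
0.075 t 10.04 mill xyz [-0.      0.0746  0.225 ] F [-0.3 -0.6  0.4]
0.055 t 10.53 mill xyz [1.00e-04 5.46e-02 2.25e-01] F [0.7 1.  1. ]
0.04 t 10.93 mill xyz [-0.      0.0395  0.2249] F [-0.2  1.3  0.2]
0.025 t 11.32 mill xyz [-0.      0.0245  0.2249] F [-0.4  0.1  0. ]
0.01 t 11.72 mill xyz [-1.000e-04  9.500e-03  2.249e-01] F [0.7 0.6 1. ]
-0.003 t 12.09 mill xyz [-1.000e-04 -3.500e-03  2.248e-01] F [-0.9  0.2 -0. ]
-0.009 t 12.34 mill xyz [-1.000e-04 -9.300e-03  2.249e-01] F [-1.2  1.  -0.5]
blob [289, 192, 29, 21, 344] [302.1 202.1] mill [-0.052   0.0159  0.231 ]
blob [270, 210, 17, 17, 222] [277.7 217.9] mill [-0.0014 -0.042   0.231 ]
back t 12.83 mill xyz [1.000e-04 2.020e-02 2.251e-01] F [-0.2  0.2 -0.9]
```

View pics/k4.png

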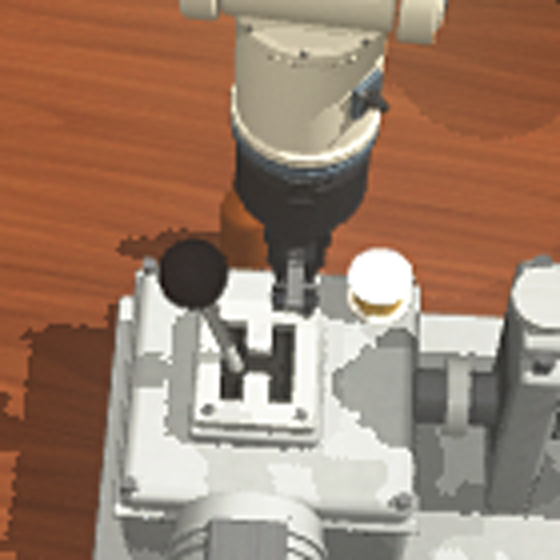

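The knob is at (193,273) in the crop, which is mill (-0.001, -0.042), so it's in the right leg. I'll go round behind it and push forward to the stop.

Run:
```python
from h import *
bot.servo_line(W(-.07,.02,.225),velocity=.1)
bot.servo_line(W(-.07,-.042,.22),q(0),velocity=.06);st("behind")
for x in(-.04,-.02,0,.015):
    bot.servo_line(W(x,-.042,.22),velocity=.06);st(x)
    if np.linalg.norm(get_obs()["wrist_force"])>15: break
for x in np.arange(.018,.0325,.002):
    bot.servo_line(W(x,-.042,.22),velocity=.03);bot.dwell(.1);st(round(x,3))
    if (Rm.T@get_obs()["wrist_force"])[0]<-10: print("stop felt");break
bot.dwell(.2);st("hold")
bot.servo_line(W(-.04,-.042,.22),velocity=.1)
g=kn(.220)
cv2.imwrite("pics/k5.png",cv2.resize(g[150:290,230:370,::-1],(560,560),interpolation=cv2.INTER_CUBIC))
```

```text
behind t 15.4 mill xyz [-0.0699 -0.0419  0.2199] F [-0.2  0.2 -0.2]
-0.04 t 16.05 mill xyz [-0.0401 -0.0419  0.2197] F [0.8 0.9 0.2]
-0.02 t 16.53 mill xyz [-0.0196 -0.042   0.2199] F [0.9 0.  0.3]
0 t 17.02 mill xyz [ 0.0005 -0.042   0.2199] F [-0.3  0.4  0.3]
0.015 t 17.42 mill xyz [ 0.0156 -0.042   0.22  ] F [ 0.7  0.  -0.3]
0.018 t 17.77 mill xyz [ 0.018  -0.042   0.2201] F [-0.3  0.  -0.5]
0.02 t 18.12 mill xyz [ 0.0199 -0.042   0.2199] F [-0.2 -0.3 -0.3]
0.022 t 18.47 mill xyz [ 0.022 -0.042  0.22 ] F [-0.6 -0.3 -0.6]
0.024 t 18.82 mill xyz [ 0.0241 -0.042   0.2201] F [-1.5  0.4 -0.9]
0.026 t 19.17 mill xyz [ 0.0262 -0.042   0.2201] F [-0.7  0.4  0.3]
0.028 t 19.52 mill xyz [ 0.0268 -0.042   0.2198] F [-7.  -0.4  2.8]
0.03 t 19.87 mill xyz [ 0.0273 -0.0421  0.2197] F [-12.8  -1.2   5.3]
stop felt
hold t 20.07 mill xyz [ 0.0273 -0.0421  0.2197] F [-13.5  -1.2   5.8]
blob [266, 190, 31, 15, 341] [281.1 196.9] mill [-0.0716 -0.0384  0.22  ]
blob [268, 235, 15, 15, 155] [274.3 242.8] mill [ 0.0627 -0.0457  0.22  ]
```

View pics/k5.png

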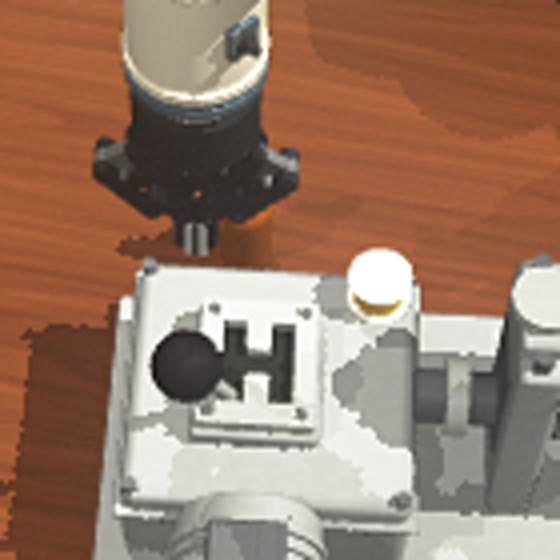

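The knob is at (187,367) in the crop, about 60 mm forward. The stop was felt, so the lever is fully in third. The spool hasn't moved. I'll raise the hand and hand in.

Run:
```python
from h import *
from workcell import hand_in
bot.servo_line(W(-.09,-.06,.34),velocity=.12);bot.dwell(.3);st("clear");kn(.22)
print(hand_in())
```

```text
clear t 22.51 mill xyz [-0.09   -0.0599  0.3396] F [-0.1 -0.3  1.8]
blob [268, 239, 14, 11, 102] [274.5 244.2] mill [ 0.0664 -0.0449  0.22  ]
the job is handed in; nothing more can be done
None
```

The lever is fully home in third, pushed there in order (neutral, across to the right leg, forward until the stop was felt). The hand is clear and the job was handed in at about 22.5 s; no verdict came back.

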